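# Present a bearing ball to the inspection lens

### The arm

A 6-joint arm with a two-finger parallel gripper is mounted at the origin on a cart in front of the work surface, level with it; the furniture and walls round the work are solid. World frame = base frame: x ahead of the robot, y to its left, z up, the work surface at z = 0. Lengths are in m, angles in rad, forces in N, time in s.
With the tool pointing down it reaches from about 0.325 to 0.875 m from the base axis. Payload 4.4 kg.
Tool frame: the origin (TCP) lies on the centre line of the jaws, within the pads' length; the fingertips stand 8 mm ahead of it and the grasp point (between the pads) lies 11 mm behind it (manip.finger_overhang is the distance from the TCP to the fingertips, in m); z points along the fingers, y is the line along which they close (so a half turn about z gives the same grasp; the last joint's range is limited). The gripper opens to 85 mm and grips with 20 to 120 N. Pads are 22 mm wide; open, the fingers measure 114 mm over their backs; the gripper's body (76 mm by 85 mm) begins 54 mm behind the grasp point. The pads swing forward as they close: fully open they stand 13 mm farther back than shut.
Start: joints at [0.968, 0.207, 1.542, -0, 1.393, -0.15], TCP at [0.252, 0.517, 0.239] pointing down, gripper open.
Joint ranges: [-2.73, 2.73], [-0.86, 2.22], [0.23, 2.46], [-1.11, 4.25], [0.08, 2.63], [-2.82, 2.82]. Speed limits (rad/s): [2.79, 2.79, 3.14, 3.14, 3.14, 3.14].

### API

Orientations are given as a unit quaternion [x, y, z, w].
In Python, from plant import manip, optics, job gives the robot as it stands.
- The arm moves only by the tool move_arm, never from a script. Its argument "moves" is a list of rows, each a list of 3 entries, a list of its own where there are three numbers: the shift along the tool's x, y, z scaled (see below), then the turn, a rotation vector about the tool's x, y, z scaled (see below), then the closure, from 0 (fully open) to 1 (shut). In form: [[[tx, ty, tz], [rx, ry, rz], jaw], ...]. A call has 1 to 12 rows; each row is the pose to reach, as a shift and turn from the pose commanded when the call began, along the tool's axes at that moment; what a row does not reach only later rows make up. The controller multiplies each number of a shift by 0.3 m and each number of a turn by pi/4 rad. A row lasts 1/8 s, in which the tool goes at most 62.5 mm and 10.7 degrees, less where a joint would pass 70% of its speed; a pose out of reach is approached as far as the arm can. A call with a number of a shift or a turn outside -1 to 1 is refused whole. A call with a gripper value outside its range is refused whole. The fingers move at their own pace and stop on an object; "newtons" is the grip in N (left out, the last holds). Time passes only in rows, so rows that repeat a pose let the fingers close. It gives the time, the measured TCP pose, the force, the opening and the grip force at its end, in the units of the state.
- manip.get_state(): the state, without advancing time (a new reading comes with each control period).
- optics.get_image(name): name is "scene" or "top" or "wrist"; returns the picture (480x640x3 uint8, red, green, blue); there is no depth.
- optics.get_calibration(name): a dict with "camera_matrix" (3x3 intrinsics, pixels), "rvec" (rotation vector, rad) and "tvec" (3), from world to camera coordinates, as OpenCV has them; the wrist camera has in their place "mount" (4x4, takes a point from camera to tool coordinates, whose origin is the TCP and whose axes are the flange's). Camera axes: x right, y down, z forward; pixel columns grow to the right and rows downward; lengths in m; the calibration is good to about 2 mm. A picture is of the moment at which its call begins: read the wrist's pose just before it. get_calibration takes no time and is no camera call.
- job.close_job(): hands the job in; it is judged then, once.
The state is a dict: "time": time; "joint_pos": joint angles; "qvel": joint speeds; "joint_torque": joint torques, N m; "position": TCP position; "ee_rot": TCP orientation; "ft_force": force on the tool from outside, world axes, zero at the start; "moment": the same for the moment, N m; "width": finger opening in m; "gripper_force": force on a finger pad.
Only numpy, scipy, OpenCV 4.12 (cv2) and the standard library are available. Lean on these libraries where they do the work, as an engineer would, in place of code of your own. Each camera call takes 0.05 s, during which the arm holds its last target. There are 200 camera calls.

### The job

A steel bearing ball lies loose in the dished carrier. Take the carrier by the black grip of its bail, lift it straight up clear of the bench, and only then carry it to the inspection station and give it a quarter turn so that its red tab points at the lens, the ball 10 cm above the middle of the ringed pad. Keep the carrier level and move gently so that the ball never rolls off the blue middle of the dish, leave everything else where it is, and finish still holding the carrier there, motionless, with the ball lying still in the middle.

Things in the scene. Friction and masses are not known exactly. Their poses are not given: they have to be found in the camera images.
- dish_grip (a point): centre of the black ribbed grip on top of the ball carrier's bail, 95 mm above the dish's underside, over the dish's middle; 16 mm thick (x), 44 mm long (y), 18 mm high (z): pinch it from above across its 16 mm. x points to the red tab, y along the grip and the bail, z up
- dish: the loose ball carrier: aluminium dish 124 mm across, 21 mm high, with a thin steel bail over it, about 0.16 kg (0.12 to 0.21); origin at the centre of its underside, x towards the red tab (at the start roughly to the robot's left), z up. It is a bowl of 130 mm radius of curvature, lowest point 6 mm above the underside; blue out to 30 mm from the centre
- dish_tab (a point): middle of the red tab on the carrier's rim, 70 mm from the carrier's axis
- ball_center (a point): centre of the loose steel ball, 22 mm in diameter, 44 g; when it lies in the middle of the dish its centre is 17 mm above the dish's underside (78 mm under the centre of the grip). It rolls easily: carrying at about 0.05 m/s keeps it centred, sudden starts and stops do not, and it takes a second or two to settle
- ball: the same steel ball; its own axes turn as it rolls
- station: inspection station, fixed: grey base plate 225 x 100 x 8 mm; origin on the bench under the middle of the black pad with white ring and dot, x towards the lens pod, z up. The base reaches from x = -60 to 165 mm; the lens pod (front at about x = 110 mm, 180 mm high, 50 mm wide) stands on a post at x = 150 mm
- view_point (a point): the point that the lens looks at, where the ball's centre is to be held: straight above the pad's middle, 100 mm above the top of the base plate (108 mm above the bench)
- wood_tray: bystander: small open plywood box 55 x 75 mm, 49 mm high; origin at its underside; leave alone
- screw_tin: bystander: round blue tin of screws, 70 mm across, 22 mm high; origin at its underside; leave alone
- pcb_e: bystander: green circuit board 64 x 86 x 16 mm; origin at its underside; leave alone
Mind the look-alikes: they are no part of the job. Of the things that look like the dish, the larger one is meant.

How it is judged:
By the outcome, as a careful person would: the job done as asked, in the order asked, and still so for the second after the job is handed in, while the arm keeps its last pose, push and grip.
It also fails if it takes over 58 s, if anything falls off the work surface, if the arm or the gripper's body presses on something with over 40 N, if the wrist force passes 120 N, or if a joint passes its speed limit or range.

## Working session

There is one attempt and no reset: what is moved stays moved. The work goes in short steps, Python scripts to look and compute and a tool call to move; the robot and the scene stay as the last step left them, time stands still between calls to the robot, and variables do not carry over. Pictures are saved under pics/ and viewed, at most 10 in all, crops included, and the job is handed in when it is done.

Besides the shell and the picture viewer there is one more tool, called after "Call:" by a JSON object that holds its "name" and its "arguments". move_arm: Moves the arm, as the interface text tells. Shifts and turns lie within -1 to 1; 1 stands for 0.3 m of shift or pi/4 rad of turn. Its arguments: {"type":"object","properties":{"moves":{"type":"array"},"newtons":{"type":"number"}},"required":["moves"]}

```bash
ls; mkdir -p pics
python3 - <<'E'
from plant import manip, optics, job
import cv2,numpy as np
print(manip.get_state(), manip.finger_overhang)
for n in("scene","top"):
    cv2.imwrite(f"pics/{n}0.png",optics.get_image(n)[:,:,::-1]); c=optics.get_calibration(n)
    print(n,c); R=cv2.Rodrigues(np.array(c["rvec"]))[0]; print(-R.T@np.array(c["tvec"]).ravel())
print(optics.get_calibration("wrist"))
E
```

```text
pics
{'time': 0.0, 'joint_pos': array([ 9.67469871e-01,  2.07389428e-01,  1.54299965e+00,  2.00097281e-05,
        1.39351329e+00, -1.50492856e-01]), 'qvel': array([-0.00083078, -0.0001842 , -0.00036517, -0.00045707, -0.00135371,
        0.00031673]), 'joint_torque': array([ 7.77577316e-05, -3.83033502e+01, -2.91597462e+01, -2.16136937e-04,
        1.03179587e-02, -1.59779023e-05]), 'position': array([0.25113561, 0.51641213, 0.23812144]), 'ee_rot': array([ 2.24488806e-01,  9.74475983e-01, -1.07017306e-03, -4.34199957e-04]), 'ft_force': array([-0.01932765,  0.44021714,  0.04411764]), 'moment': array([-0.01891706,  0.0296359 ,  0.03415655]), 'gripper_force': 0.0, 'width': 0.08549983250571813} 0.008
scene {'camera_matrix': array([[504.75964375,   0.        , 311.35953394],
       [  0.        , 504.75964375, 231.52124702],
       [  0.        ,   0.        ,   1.        ]]), 'rvec': array([ 1.7966618 , -0.9137483 ,  0.59907805]), 'tvec': array([-0.15659124,  0.29127653,  0.94545939])}
[-0.51658107 -0.58095749  0.63157636]
top {'camera_matrix': array([[530.11242647,   0.        , 311.29358834],
       [  0.        , 530.11242647, 240.12322646],
       [  0.        ,   0.        ,   1.        ]]), 'rvec': array([ 2.17625421, -2.15023533,  0.10641745]), 'tvec': array([0.14422917, 0.49849391, 1.31232448])}
[0.35508057 0.13904977 1.35870406]
{'camera_matrix': array([[377.09125239,   0.        , 314.36087422],
       [  0.        , 377.09125239, 238.84118484],
       [  0.        ,   0.        ,   1.        ]]), 'mount': array([[ 8.71645146e-04, -9.59968929e-01, -2.80105150e-01,
         7.02987372e-02],
       [ 9.99999617e-01,  8.14759108e-04,  3.19527803e-04,
        -1.18133590e-03],
       [-7.85185415e-05, -2.80105321e-01,  9.59969272e-01,
        -1.34939371e-01],
       [ 0.00000000e+00,  0.00000000e+00,  0.00000000e+00,
         1.00000000e+00]])}
```

View pics/top0.png

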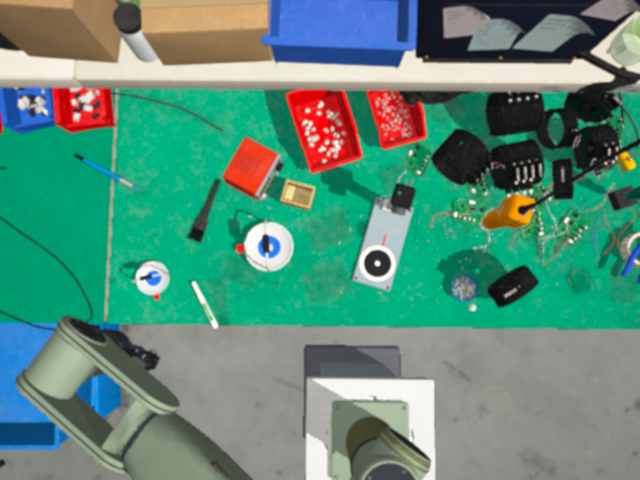

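View pics/scene0.png

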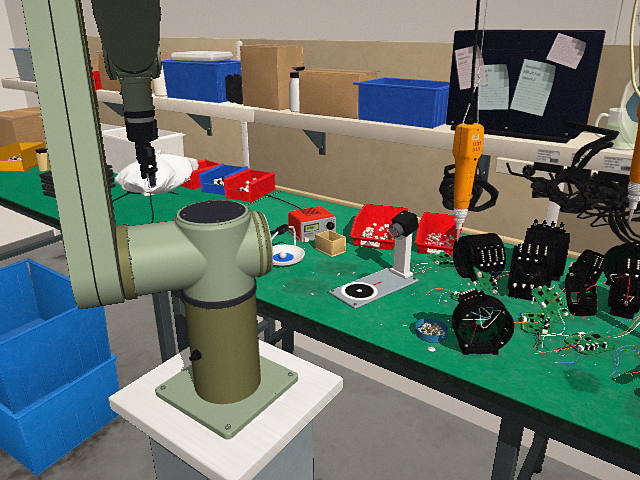

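The top view shows two candidates for the dish: the large one at (269,246) with its tab at (239,249), and the small look-alike at (152,279). I choose the large one. The pad is at (377,263) and the lens pod at (403,195). Next I measure them and check a crop.

```bash
cat > h.py <<'E'
from plant import manip, optics, job
import cv2,numpy as np
from scipy.spatial.transform import Rotation as Ro
def cam(n,st=None):
    c=optics.get_calibration(n);K=np.array(c["camera_matrix"])
    if n=="wrist":
        T=np.eye(4);T[:3,:3]=Ro.from_quat(st["ee_rot"]).as_matrix();T[:3,3]=st["position"]
        M=T@np.array(c["mount"]);return K,M[:3,:3],M[:3,3]
    R=cv2.Rodrigues(np.array(c["rvec"]))[0].T;return K,R,-R@np.array(c["tvec"]).ravel()
def ray(C,uv,z):
    K,R,o=C;d=R@np.linalg.solve(K,[uv[0],uv[1],1.]);return o+d*(z-o[2])/d[2]
def proj(C,p):
    K,R,o=C;q=K@(R.T@(np.array(p)-o));return q[:2]/q[2]
def blobs(m,roi,amin=15):
    x0,y0,x1,y1=roi;k=np.zeros(m.shape,np.uint8);k[y0:y1,x0:x1]=m[y0:y1,x0:x1].astype(np.uint8)*255
    cs=cv2.findContours(k,cv2.RETR_EXTERNAL,cv2.CHAIN_APPROX_NONE)[0]
    return sorted([c for c in cs if cv2.contourArea(c)>=amin],key=cv2.contourArea,reverse=True)
def cen(c):
    m=cv2.moments(c);return np.array([m["m10"],m["m01"]])/m["m00"]
E
python3 - <<'E'
from h import *
im=cv2.imread("pics/top0.png");C=cam("top");hsv=cv2.cvtColor(im,cv2.COLOR_BGR2HSV);H,S,V=cv2.split(hsv)
def show(n,m,roi,z,a=15):
    for c in blobs(m,roi,a)[:3]:
        p=cen(c);print(n,cv2.contourArea(c),p.round(1),ray(C,p,z).round(4),cv2.minAreaRect(c))
D=(225,205,310,285)
show("tab",((H<8)|(H>172))&(S>150)&(V>100),D,.018,8)
show("blue",(H>100)&(H<125)&(S>120)&(V>90),D,.01)
show("white",(S<60)&(V>140),D,.021)
show("black",(V<60),D,.095,8)
P=(340,190,420,300)
show("padblack",(V<70),P,.008)
show("plate",~((H>65)&(H<90)&(S>100)),P,.008)
show("dot",(V>150)&(S<60),P,.008,3)
show("redline",((H<8)|(H>172))&(S>120),P,.008,3)
cv2.imwrite("pics/crop0.png",np.hstack([cv2.resize(im[205:285,225:310],(400,376),interpolation=2),cv2.resize(im[180:290,345:420],(256,376),interpolation=2)]))
E
```

```text
tab 40.5 [239.5 248.5] [0.4742 0.3324 0.018 ] ((239.5, 248.5), (7.0, 7.0), 90.0)
blue 134.5 [273.7 246.2] [0.4818 0.2463 0.01  ] ((273.5, 246.5), (11.0, 21.0), 0.0)
blue 56.0 [261.1 247.8] [0.4772 0.2784 0.01  ] ((260.8482666015625, 247.67930603027344), (17.107370376586914, 5.730138778686523), 85.2363510131836)
white 1859.5 [268.  246.1] [0.4809 0.2599 0.021 ] ((267.75, 246.25001525878906), (49.497474670410156, 48.790367126464844), 45.0)
black 34.0 [265.4 243.4] [0.4802 0.2597 0.095 ] ((265.5, 243.0), (14.0, 3.0), 90.0)
padblack 437.0 [377.1 262.9] [ 0.4424 -0.018   0.008 ] ((377.1499938964844, 262.95001220703125), (24.033309936523438, 23.71708106994629), 71.56504821777344)
padblack 295.5 [402.4 198.6] [ 0.6093 -0.0835  0.008 ] ((402.5, 199.0), (18.0, 23.0), 90.0)
plate 3641.5 [383.7 240.5] [ 0.4999 -0.0349  0.008 ] ((384.44342041015625, 235.69810485839844), (40.246639251708984, 104.11929321289062), 15.945395469665527)
dot 2934.0 [381.5 247.2] [ 0.4826 -0.0294  0.008 ] ((382.6131896972656, 243.10379028320312), (38.59831619262695, 87.77339172363281), 15.945394515991211)
```

View pics/crop0.png

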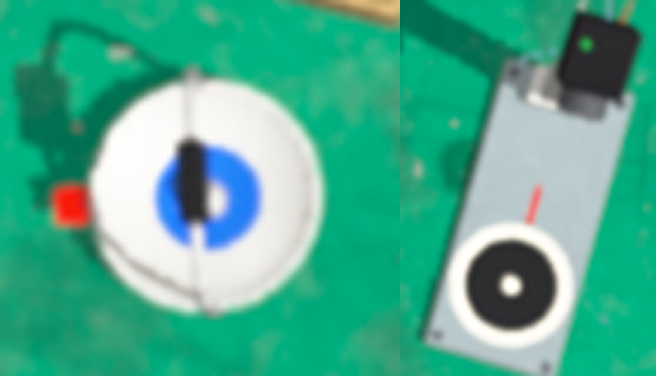

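The crop confirms the choice: the large dish has a red tab on its left, a black grip along the bail, and the ball lying in the blue. The station's pad and its red line towards the lens are also clear. Next I compute the yaws and the move to above the grip.

```bash
cat >> h.py <<'E'
def plan(pos,yaw_y,st=None):
    "shift/turn in tool units to a tool-down pose whose y axis has yaw yaw_y (deg)"
    st=st or manip.get_state();R=Ro.from_quat(st["ee_rot"]).as_matrix()
    a=np.radians(yaw_y);y=np.array([np.cos(a),np.sin(a),0]);z=np.array([0,0,-1.]);T=np.c_[np.cross(y,z),y,z]
    s=R.T@(np.array(pos)-st["position"]);t=Ro.from_matrix(R.T@T).as_rotvec()
    print("TCP",st["position"].round(4),"shift",(s/.3).round(3),"turn",(t/(np.pi/4)).round(3))
E
python3 - <<'E'
from h import *
C=cam("top");im=cv2.imread("pics/top0.png");H,S,V=cv2.split(cv2.cvtColor(im,cv2.COLOR_BGR2HSV))
c=blobs((V>150)&(S<60),(340,190,420,300))[0]
b=cv2.boxPoints(cv2.minAreaRect(c));w=np.array([ray(C,p,.008)[:2] for p in b]);print(w.round(3))
for i in range(4):
    d=w[(i+1)%4]-w[i];print(np.linalg.norm(d).round(3),np.degrees(np.arctan2(d[1],d[0])).round(1))
r=blobs((im[:,:,2].astype(int)-im[:,:,1]>40),(380,225,395,260),3)
for q in r: 
    p=ray(C,cen(q),.008);d=p-ray(C,(377.1,262.9),.008);print("red",cen(q),np.degrees(np.arctan2(d[1],d[0])))
plan([.480,.260,.20],95.3)
E
```

```text
[[ 0.398  0.046]
 [ 0.616 -0.016]
 [ 0.59  -0.111]
 [ 0.372 -0.048]]
0.227 -15.7
0.099 -105.6
0.226 163.9
0.098 74.7
red [383.79279279 239.53153153] -15.937188679167544
TCP [0.2512 0.5165 0.2382] shift [-1.06  -0.435  0.128] turn [-0.003 -0.001 -0.694]
```

Call:
{"name": "move_arm", "arguments": {"moves": [[[-0.15,-0.06,0],[0,0,-0.1],0],[[-0.3,-0.12,0],[0,0,-0.2],0],[[-0.45,-0.18,0.02],[0,0,-0.3],0],[[-0.6,-0.24,0.04],[0,0,-0.4],0],[[-0.75,-0.31,0.06],[0,0,-0.5],0],[[-0.88,-0.37,0.07],[0,0,-0.6],0],[[-0.97,-0.41,0.07],[0,0,-0.694],0],[[-1,-0.435,0.07],[0,0,-0.694],0],[[-1,-0.435,0.07],[0,0,-0.694],0]], "newtons": 40}}

```text
time: 1.23
position: [0.4639, 0.2682, 0.2179]
ee_rot: [-0.045, 0.999, 0.0, -0.001]
ft_force: [-0.2, -0.5, 0.0]
width: 0.0856
gripper_force: 0.0
```

Run:
```python
from h import *
st=manip.get_state();im=optics.get_image("wrist")[:,:,::-1];cv2.imwrite("pics/w1.png",im)
print(st["time"],st["position"],st["qvel"].round(3));C=cam("wrist",st)
print(proj(C,[.480,.26,.095]),proj(C,[.474,.332,.018]),proj(C,[.481,.26,.017]))
plan([.480,.260,.20],95.3)
```

```text
1.225 [0.46385478 0.26821705 0.21794011] [ 0.03  -0.006  0.     0.009  0.     0.   ]
[302.84784015 253.82967211] [384.04098983 227.77763011] [305.20756271 227.95941499]
TCP [0.4636 0.2688 0.218 ] shift [-0.052 -0.034  0.06 ] turn [ 0.001 -0.001 -0.001]
```

View pics/w1.png

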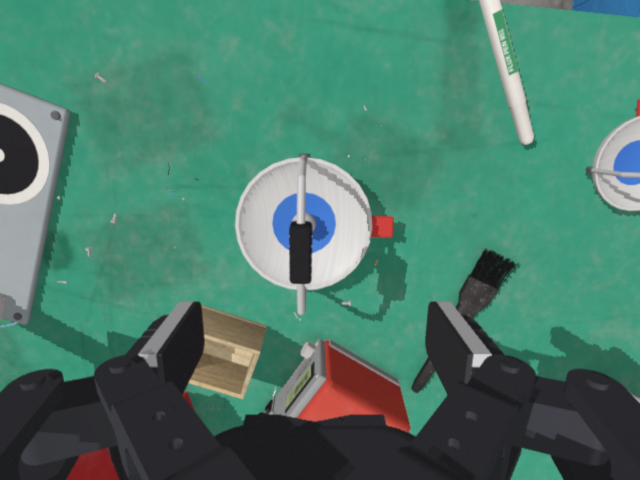

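The wrist view shows the grip at about (300,252), 2 px from the prediction, and the tab at (383,227) as expected. I refine once.

Run:
```python
from h import *
im=cv2.imread("pics/w1.png");H,S,V=cv2.split(cv2.cvtColor(im,cv2.COLOR_BGR2HSV))
st=manip.get_state();C=cam("wrist",st)
r=cv2.minAreaRect(blobs(V<55,(270,200,340,300))[0]);print(r)
b=np.array([ray(C,p,.1)[:2] for p in cv2.boxPoints(r)])
print("grip",ray(C,r[0],.1),[(np.linalg.norm(d).round(3),np.degrees(np.arctan2(d[1],d[0])).round(1)) for d in np.diff(b,axis=0)])
t=ray(C,cen(blobs(((H<8)|(H>172))&(S>150),(365,205,405,245))[0]),.018);print("tab",t)
w=ray(C,cv2.minEnclosingCircle(blobs((S<70)&(V>140),(225,140,375,300))[0])[0],.021);print("dish",w)
bl=np.vstack(blobs((H>100)&(H<125)&(S>120),(260,180,345,260)));bc=ray(C,cv2.minEnclosingCircle(bl)[0],.0095);print("blue",bc)
d=t-bc;print("yaw",np.degrees(np.arctan2(d[1],d[0])),np.linalg.norm(d[:2]))
```

```text
((300.5, 252.0), (60.0, 21.0), 90.0)
grip [0.47688655 0.25890974 0.1       ] [(np.float64(0.014), np.float64(95.3)), (np.float64(0.045), np.float64(5.1)), (np.float64(0.015), np.float64(-84.7))]
tab [0.47237557 0.33080949 0.018     ]
dish [0.47964459 0.25785407 0.021     ]
blue [0.47800436 0.25881575 0.0095    ]
yaw 94.47054570902645 0.07221343960947299
```

```bash
python3 -c "
from h import *
plan([.478,.2593,.15],95);plan([.478,.2593,.084],95)"
```

```text
TCP [0.4636 0.2688 0.218 ] shift [-0.045 -0.036  0.227] turn [ 0.001 -0.001  0.005]
TCP [0.4636 0.2688 0.218 ] shift [-0.045 -0.036  0.447] turn [ 0.001 -0.001  0.005]
```

Call:
{"name": "move_arm", "arguments": {"moves": [[[-0.02,-0.016,0.02],[0,0,0.005],0.2],[[-0.045,-0.036,0.06],[0,0,0.005],0.3],[[-0.045,-0.036,0.13],[0,0,0.005],0.3],[[-0.045,-0.036,0.2],[0,0,0.005],0.3],[[-0.045,-0.036,0.27],[0,0,0.005],0.3],[[-0.045,-0.036,0.33],[0,0,0.005],0.3],[[-0.045,-0.036,0.38],[0,0,0.005],0.3],[[-0.045,-0.036,0.41],[0,0,0.005],0.3],[[-0.045,-0.036,0.435],[0,0,0.005],0.3],[[-0.045,-0.036,0.447],[0,0,0.005],0.3],[[-0.045,-0.036,0.447],[0,0,0.005],0.3],[[-0.045,-0.036,0.447],[0,0,0.005],0.3]]}}

```text
time: 2.78
position: [0.4791, 0.2591, 0.0847]
ee_rot: [-0.044, 0.999, 0.0, 0.001]
ft_force: [-0.1, -0.4, 0.2]
width: 0.0596
gripper_force: 0.0
```

Run:
```python
from h import *
st=manip.get_state();im=optics.get_image("wrist")[:,:,::-1];cv2.imwrite("pics/w2.png",im)
print(st["time"],st["position"],st["qvel"].round(3),st["width"],st["ft_force"]);C=cam("wrist",st)
plan([.478,.2593,.084],95)
```

```text
2.775 [0.4791002  0.25911276 0.08472339] [-0.001 -0.001 -0.001  0.002  0.002  0.   ] 0.059642801322485624 [-0.08411191 -0.4394413   0.21717882]
TCP [0.4791 0.2591 0.0847] shift [0.004 0.001 0.002] turn [0.    0.001 0.001]
```

View pics/w2.png

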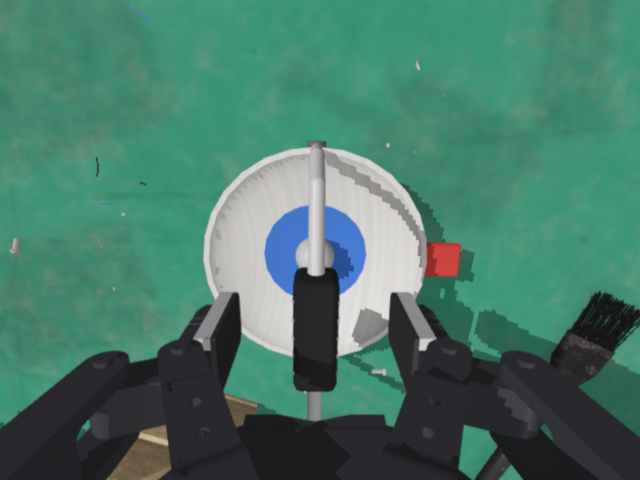

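The grip sits midway between the pads (column 316, pads at 240 and 391) and the ball is centred in the blue. I close gently.

Call:
{"name": "move_arm", "arguments": {"moves": [[[0,0,0],[0,0,0],0.4],[[0,0,0],[0,0,0],0.5],[[0,0,0],[0,0,0],0.6],[[0,0,0],[0,0,0],0.68],[[0,0,0],[0,0,0],0.73],[[0,0,0],[0,0,0],0.76],[[0,0,0],[0,0,0],0.79],[[0,0,0],[0,0,0],0.82],[[0,0,0],[0,0,0],0.86],[[0,0,0],[0,0,0],1],[[0,0,0],[0,0,0],1],[[0,0,0],[0,0,0],1]], "newtons": 40}}

```text
time: 4.32
position: [0.4787, 0.259, 0.0842]
ee_rot: [-0.044, 0.999, 0.0, 0.0]
ft_force: [0.2, 0.9, 0.6]
width: 0.0155
gripper_force: 39.4
```

```bash
cat > ball.py <<'E'
from h import *
import sys
st=manip.get_state();im=optics.get_image("wrist")[:,:,::-1];cv2.imwrite(f"pics/{sys.argv[1]}.png",im)
H,S,V=cv2.split(cv2.cvtColor(np.ascontiguousarray(im),cv2.COLOR_BGR2HSV))
bl=np.vstack(blobs((H>100)&(H<125)&(S>120),(200,150,430,330)));g=blobs((S<70)&(V>70),(280,215,355,268))
print(st["time"],st["position"].round(4),Ro.from_quat(st["ee_rot"]).as_matrix().round(4)[:,1:].T.tolist(),"w",st["width"].round(4),st["gripper_force"],st["ft_force"].round(2))
print("blue",cv2.minEnclosingCircle(bl),"white",[cv2.boundingRect(c) for c in g[:3]])
E
python3 ball.py w3
```

```text
Traceback (most recent call last):
  File "ball.py", line 6, in <module>
    print(st["time"],st["position"].round(4),Ro.from_quat(st["ee_rot"]).as_matrix().round(4)[:,1:].T.tolist(),"w",st["width"].round(4),st["gripper_force"],st["ft_force"].round(2))
                                                                                                                  ^^^^^^^^^^^^^^^^^
AttributeError: 'float' object has no attribute 'round'
```

Call:
{"name": "move_arm", "arguments": {"moves": [[[0,0,0],[0,0,0],1],[[0,0,-0.001],[0,0,0],1],[[0,0,-0.004],[0,0,0],1],[[0,0,-0.009],[0,0,0],1],[[0,0,-0.017],[0,0,0],1],[[0,0,-0.028],[0,0,0],1],[[0,0,-0.042],[0,0,0],1],[[0,0,-0.059],[0,0,0],1],[[0,0,-0.08],[0,0,0],1],[[0,0,-0.102],[0,0,0],1],[[0,0,-0.126],[0,0,0],1],[[0,0,-0.152],[0,0,0],1]]}}

```text
time: 5.88
position: [0.4787, 0.2589, 0.1303]
ee_rot: [-0.044, 0.999, 0.0, 0.0]
ft_force: [-1.1, -1.3, -1.9]
width: 0.015
gripper_force: 39.0
```

Call:
{"name": "move_arm", "arguments": {"moves": [[[0,0,-0.025],[0,0,0],1],[[0,0,-0.049],[0,0,0],1],[[0,0,-0.072],[0,0,0],1],[[0,0,-0.092],[0,0,0],1],[[0,0,-0.109],[0,0,0],1],[[0,0,-0.124],[0,0,0],1],[[0,0,-0.135],[0,0,0],1],[[0,0,-0.143],[0,0,0],1],[[0,0,-0.148],[0,0,0],1],[[0,0,-0.151],[0,0,0],1],[[0,0,-0.152],[0,0,0],1],[[0,0,-0.152],[0,0,0],1]]}}

```text
time: 7.38
position: [0.4786, 0.2589, 0.1753]
ee_rot: [-0.044, 0.999, -0.0, -0.0]
ft_force: [-0.2, 0.0, -3.0]
width: 0.0155
gripper_force: 39.0
```

```bash
sed -i 's/st\["width"\].round(4)/st["width"]/' ball.py; python3 ball.py w4; python3 -c "
from h import *
st=manip.get_state();print(Ro.from_quat(st['ee_rot']).as_matrix().T.round(4))
plan([.4424,-.018,.175],-15.8)"
```

```text
7.375 [0.4786 0.2589 0.1753] [[-0.0882, 0.9961, -0.0], [-0.0002, -0.0, -1.0]] w 0.015523064973682313 38.98398041725159 [-0.18  0.02 -2.99]
blue ((314.67431640625, 253.8388214111328), 50.33918762207031) white [(295, 215, 39, 53), (346, 215, 9, 9)]
[[-9.961e-01 -8.820e-02  2.000e-04]
 [-8.820e-02  9.961e-01 -1.000e-04]
 [-2.000e-04 -1.000e-04 -1.000e+00]]
TCP [0.4786 0.2589 0.1753] shift [ 0.202 -0.909  0.001] turn [-0.    -0.     2.464]
```

View pics/w4.png

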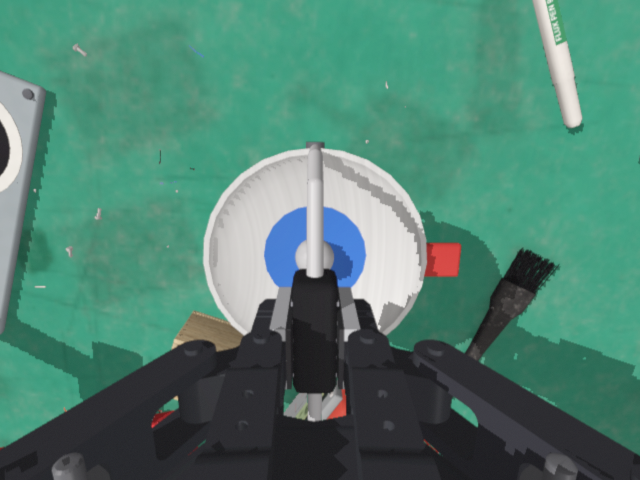

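Lifted clear: the ball is centred at about (315,254), in the blue, and the dish is level. Now I carry with soft ramps at about 0.047 m/s.

Call:
{"name": "move_arm", "arguments": {"moves": [[[0,0,0],[0,0,0],1],[[0,-0.001,0],[0,0,0],1],[[0.001,-0.003,0],[0,0,0],1],[[0.001,-0.007,0],[0,0,0],1],[[0.003,-0.012,0],[0,0,0],1],[[0.005,-0.021,0],[0,0,0],1],[[0.007,-0.031,0],[0,0,0],1],[[0.01,-0.044,0],[0,0,0],1],[[0.013,-0.06,0],[0,0,0],1],[[0.017,-0.077,0],[0,0,0],1],[[0.021,-0.095,0],[0,0,0],1],[[0.025,-0.114,0],[0,0,0],1]]}}

```text
time: 8.93
position: [0.4742, 0.2238, 0.1754]
ee_rot: [-0.044, 0.999, -0.0, -0.0]
ft_force: [-0.2, 0.5, -3.0]
width: 0.0154
gripper_force: 39.0
```

Call:
{"name": "move_arm", "arguments": {"moves": [[[0.004,-0.019,0],[0,0,0],1],[[0.008,-0.038,0],[0,0,0],1],[[0.013,-0.057,0],[0,0,0],1],[[0.017,-0.076,0],[0,0,0],1],[[0.021,-0.095,0],[0,0,0],1],[[0.025,-0.114,0],[0,0,0],1],[[0.029,-0.133,0],[0,0,0],1],[[0.034,-0.152,0],[0,0,0],1],[[0.038,-0.17,0],[0,0,0],1],[[0.042,-0.189,0],[0,0,0],1],[[0.046,-0.208,0],[0,0,0],1],[[0.05,-0.227,0],[0,0,0],1]]}}

```text
time: 10.42
position: [0.4653, 0.1547, 0.1754]
ee_rot: [-0.044, 0.999, 0.0, 0.0]
ft_force: [-0.1, -0.0, -2.0]
width: 0.0153
gripper_force: 39.0
```

Call:
{"name": "move_arm", "arguments": {"moves": [[[0.004,-0.019,0],[0,0,0],1],[[0.008,-0.038,0],[0,0,0],1],[[0.013,-0.057,0],[0,0,0],1],[[0.017,-0.076,0],[0,0,0],1],[[0.021,-0.095,0],[0,0,0],1],[[0.025,-0.114,0],[0,0,0],1],[[0.029,-0.133,0],[0,0,0],1],[[0.034,-0.152,0],[0,0,0],1],[[0.038,-0.17,0],[0,0,0],1],[[0.042,-0.189,0],[0,0,0],1],[[0.046,-0.208,0],[0,0,0],1],[[0.05,-0.227,0],[0,0,0],1]]}}

```text
time: 11.92
position: [0.4563, 0.0855, 0.1754]
ee_rot: [-0.044, 0.999, -0.0, 0.0]
ft_force: [0.2, 0.3, -2.2]
width: 0.0156
gripper_force: 39.0
```

Call:
{"name": "move_arm", "arguments": {"moves": [[[0.004,-0.019,0],[0,0,0],1],[[0.008,-0.038,0],[0,0,0],1],[[0.013,-0.057,0],[0,0,0],1],[[0.017,-0.076,0],[0,0,0],1],[[0.021,-0.095,0],[0,0,0],1],[[0.025,-0.114,0],[0,0,0],1],[[0.029,-0.133,0],[0,0,0],1],[[0.034,-0.152,0],[0,0,0],1],[[0.038,-0.17,0],[0,0,0],1],[[0.042,-0.189,0],[0,0,0],1],[[0.046,-0.208,0],[0,0,0],1],[[0.05,-0.227,0],[0,0,0],1]]}}

```text
time: 13.42
position: [0.4474, 0.0164, 0.1754]
ee_rot: [-0.044, 0.999, 0.0, 0.0]
ft_force: [-1.0, -0.1, -1.9]
width: 0.0154
gripper_force: 39.0
```

Call:
{"name": "move_arm", "arguments": {"moves": [[[0.004,-0.019,0],[0,0,0],1],[[0.008,-0.037,0],[0,0,0],1],[[0.012,-0.054,0],[0,0,0],1],[[0.015,-0.07,0],[0,0,0],1],[[0.018,-0.083,0],[0,0,0],1],[[0.02,-0.093,0],[0,0,0],1],[[0.022,-0.102,0],[0,0,0],1],[[0.024,-0.107,0],[0,0,0],1],[[0.025,-0.111,0],[0,0,0],1],[[0.025,-0.113,0],[0,0,0],1],[[0.025,-0.114,0],[0,0,0],1],[[0.025,-0.114,0],[0,0,0],1]]}}

```text
time: 14.92
position: [0.443, -0.0179, 0.1754]
ee_rot: [-0.044, 0.999, 0.0, -0.0]
ft_force: [0.0, -1.2, -2.6]
width: 0.0152
gripper_force: 39.0
```

```bash
python3 ball.py w5; python3 -c "
from h import *
plan([.4424,-.018,.175],-15.8)"
```

```text
14.925 [ 0.443  -0.0179  0.1754] [[-0.0883, 0.9961, 0.0], [-0.0, 0.0, -1.0]] w 0.015162562588601061 38.9898419380188 [ 0.01 -1.15 -2.63]
blue ((314.5, 255.0), 50.500099182128906) white [(295, 215, 39, 53), (346, 215, 9, 9)]
TCP [ 0.443  -0.018   0.1754] shift [0.002 0.    0.001] turn [0.    0.    2.464]
```

Call:
{"name": "move_arm", "arguments": {"moves": [[[0,0,0],[0,0,0],1],[[0,0,0],[0,0,0.003],1],[[0,0,0],[0,0,0.01],1],[[0,0,0],[0,0,0.024],1],[[0,0,0],[0,0,0.045],1],[[0,0,0],[0,0,0.075],1],[[0,0,0],[0,0,0.113],1],[[0,0,0],[0,0,0.16],1],[[0,0,0],[0,0,0.215],1],[[0,0,0],[0,0,0.277],1],[[0,0,0],[0,0,0.342],1],[[0,0,0],[0,0,0.41],1]]}}

```text
time: 16.48
position: [0.443, -0.018, 0.1754]
ee_rot: [0.118, 0.993, -0.0, 0.0]
ft_force: [-0.5, 0.0, -2.2]
width: 0.015
gripper_force: 39.0
```

Call:
{"name": "move_arm", "arguments": {"moves": [[[0,0,0],[0,0,0.068],1],[[0,0,0],[0,0,0.137],1],[[0,0,0],[0,0,0.205],1],[[0,0,0],[0,0,0.274],1],[[0,0,0],[0,0,0.342],1],[[0,0,0],[0,0,0.41],1],[[0,0,0],[0,0,0.479],1],[[0,0,0],[0,0,0.547],1],[[0,0,0],[0,0,0.616],1],[[0,0,0],[0,0,0.684],1],[[0,0,0],[0,0,0.753],1],[[0,0,0],[0,0,0.822],1]]}}

```text
time: 17.98
position: [0.443, -0.018, 0.1754]
ee_rot: [0.427, 0.904, -0.0, -0.0]
ft_force: [0.1, 0.7, -1.5]
width: 0.0153
gripper_force: 39.0
```

Call:
{"name": "move_arm", "arguments": {"moves": [[[0,0,0],[0,0,0.068],1],[[0,0,0],[0,0,0.137],1],[[0,0,0],[0,0,0.205],1],[[0,0,0],[0,0,0.274],1],[[0,0,0],[0,0,0.342],1],[[0,0,0],[0,0,0.41],1],[[0,0,0],[0,0,0.479],1],[[0,0,0],[0,0,0.547],1],[[0,0,0],[0,0,0.616],1],[[0,0,0],[0,0,0.684],1],[[0,0,0],[0,0,0.753],1],[[0,0,0],[0,0,0.822],1]]}}

```text
time: 19.48
position: [0.443, -0.018, 0.1754]
ee_rot: [0.692, 0.722, 0.0, -0.0]
ft_force: [-0.4, -0.0, -1.5]
width: 0.0155
gripper_force: 39.0
```

Call:
{"name": "move_arm", "arguments": {"moves": [[[0,0,0],[0,0,0.068],1],[[0,0,0],[0,0,0.133],1],[[0,0,0],[0,0,0.195],1],[[0,0,0],[0,0,0.25],1],[[0,0,0],[0,0,0.297],1],[[0,0,0],[0,0,0.335],1],[[0,0,0],[0,0,0.365],1],[[0,0,0],[0,0,0.386],1],[[0,0,0],[0,0,0.4],1],[[0,0,0],[0,0,0.407],1],[[0,0,0],[0,0,0.41],1],[[0,0,0],[0,0,0.41],1]]}}

```text
time: 20.98
position: [0.443, -0.018, 0.1754]
ee_rot: [0.798, 0.603, -0.0, -0.0]
ft_force: [1.2, -0.1, -3.1]
width: 0.0153
gripper_force: 39.0
```

```bash
python3 ball.py w6
python3 - <<'E'
from h import *
plan([.4424,-.018,.175],-15.8)
st=manip.get_state();im=cv2.imread("pics/w6.png");H,S,V=cv2.split(cv2.cvtColor(im,cv2.COLOR_BGR2HSV));C=cam("wrist",st)
bl=np.vstack(blobs((H>100)&(H<125)&(S>120),(230,180,400,330)));b=ray(C,cv2.minEnclosingCircle(bl)[0],.091+.0095)
w=ray(C,cv2.minEnclosingCircle(blobs((S<70)&(V>130),(190,140,440,300))[0])[0],.112)
t=ray(C,cen(blobs(((H<8)|(H>172))&(S>150),(420,220,480,290))[0]),.109);d=t-b
print("blue",b,"white",w,"tab",t,"yaw",np.degrees(np.arctan2(d[1],d[0])),np.linalg.norm(d[:2]))
top=optics.get_image("top")[:,:,::-1];sc=optics.get_image("scene")[:,:,::-1]
cv2.imwrite("pics/top6.png",top);cv2.imwrite("pics/f.png",np.hstack([im[100:400,150:550],cv2.resize(sc[180:330,300:500],(400,300))]))
E
```

```text
20.975 [ 0.443  -0.018   0.1754] [[0.9621, -0.2726, -0.0], [-0.0, 0.0, -1.0]] w 0.015297001139394336 38.96830916404724 [ 1.2  -0.1  -3.14]
blue ((314.2461853027344, 253.2766571044922), 50.27584457397461) white [(295, 215, 39, 53), (346, 215, 9, 9)]
TCP [ 0.443  -0.018   0.1754] shift [-0.001 -0.002  0.001] turn [ 0. -0. -0.]
blue [ 0.4435651  -0.01831722  0.1005    ] white [ 0.47924962 -0.00462623  0.112     ] tab [ 0.51309557 -0.03876199  0.109     ] yaw -16.385471636944708 0.07247395869136099
```

View pics/f.png

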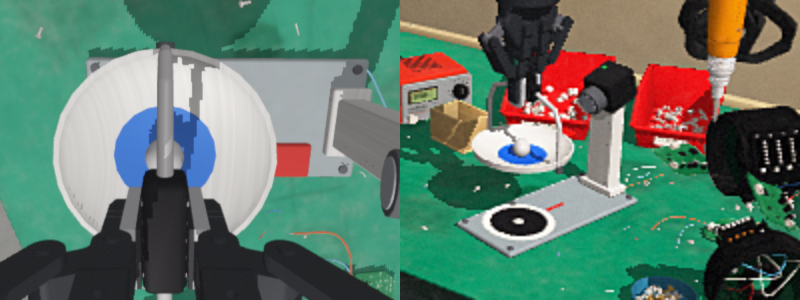

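The dish is above the pad with its tab towards the lens and the ball in the blue. I let it settle, then cross-check ball against pad in the scene camera alone.

Call:
{"name": "move_arm", "arguments": {"moves": [[[0,0,0],[0,0,0],1],[[0,0,0],[0,0,0],1],[[0,0,0],[0,0,0],1],[[0,0,0],[0,0,0],1],[[0,0,0],[0,0,0],1],[[0,0,0],[0,0,0],1],[[0,0,0],[0,0,0],1],[[0,0,0],[0,0,0],1],[[0,0,0],[0,0,0],1],[[0,0,0],[0,0,0],1],[[0,0,0],[0,0,0],1],[[0,0,0],[0,0,0],1]]}}

```text
time: 22.62
position: [0.443, -0.018, 0.1754]
ee_rot: [0.798, 0.603, -0.0, -0.0]
ft_force: [-0.5, 0.7, -3.2]
width: 0.0154
gripper_force: 39.0
```

Run:
```python
from h import *
C=cam("scene")
for k in range(3):
    im=np.ascontiguousarray(optics.get_image("scene")[:,:,::-1]);H,S,V=cv2.split(cv2.cvtColor(im,cv2.COLOR_BGR2HSV))
    p=blobs(V<70,(335,275,390,305))[0];pc=cen(p);bl=np.vstack(blobs((H>100)&(H<125)&(S>120),(340,240,385,270),3))
    x,y,w,h=cv2.boundingRect(bl)
    print("pad",ray(C,pc,.008).round(4),"blue",ray(C,(x+w/2-.5,y+h/2-.5),.1005).round(4),(x,y,w,h))
cv2.imwrite("pics/s7.png",cv2.resize(im[235:305,325:400],(750,560) if 0 else (600,560),interpolation=cv2.INTER_NEAREST))
print("pred ball",proj(C,[.443,-.018,.108]))
```

```text
pad [ 0.4448 -0.0147  0.008 ] blue [ 0.4489 -0.0152  0.1005] (349, 252, 25, 10)
pad [ 0.4446 -0.0146  0.008 ] blue [ 0.4489 -0.0152  0.1005] (349, 252, 25, 10)
pad [ 0.4447 -0.0146  0.008 ] blue [ 0.4489 -0.0152  0.1005] (349, 252, 25, 10)
pred ball [360.82988855 254.83801884]
```

View pics/s7.png

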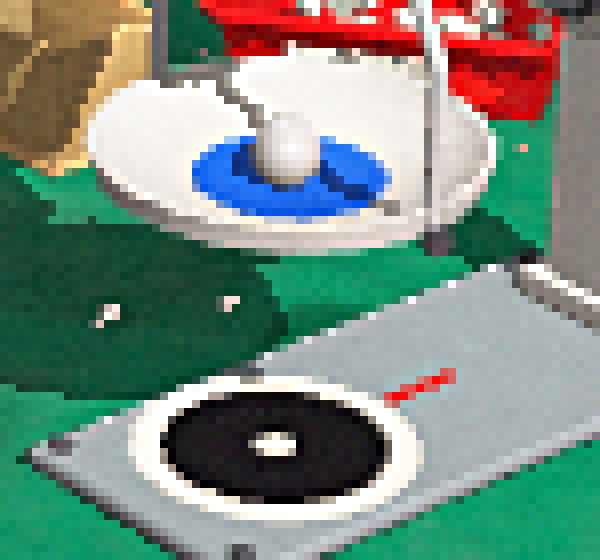

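The ball at scene (360.5,253) is at rest in the blue. All three views suggest the dish is about 2 mm too far in x, so I nudge it gently and settle.

Call:
{"name": "move_arm", "arguments": {"moves": [[[0,-0.001,0],[0,0,0],1],[[-0.001,-0.002,0],[0,0,0],1],[[-0.001,-0.003,0],[0,0,0],1],[[-0.001,-0.004,0],[0,0,0],1],[[-0.002,-0.005,0],[0,0,0],1],[[-0.002,-0.006,0],[0,0,0],1],[[-0.002,-0.006,0],[0,0,0],1],[[-0.002,-0.006,0],[0,0,0],1],[[-0.002,-0.006,0],[0,0,0],1],[[-0.002,-0.006,0],[0,0,0],1],[[-0.002,-0.006,0],[0,0,0],1],[[-0.002,-0.006,0],[0,0,0],1]]}}

```text
time: 24.28
position: [0.4411, -0.018, 0.1754]
ee_rot: [0.798, 0.603, -0.0, -0.0]
ft_force: [-0.2, -0.4, -2.3]
width: 0.0155
gripper_force: 39.0
```

Call:
{"name": "move_arm", "arguments": {"moves": [[[0,0,0],[0,0,0],1],[[0,0,0],[0,0,0],1],[[0,0,0],[0,0,0],1],[[0,0,0],[0,0,0],1],[[0,0,0],[0,0,0],1],[[0,0,0],[0,0,0],1],[[0,0,0],[0,0,0],1],[[0,0,0],[0,0,0],1],[[0,0,0],[0,0,0],1],[[0,0,0],[0,0,0],1],[[0,0,0],[0,0,0],1],[[0,0,0],[0,0,0],1]]}}

```text
time: 25.78
position: [0.4411, -0.0181, 0.1754]
ee_rot: [0.798, 0.603, -0.0, 0.0]
ft_force: [0.3, 0.6, -2.1]
width: 0.0151
gripper_force: 39.0
```

Call:
{"name": "move_arm", "arguments": {"moves": [[[0,0,0],[0,0,0],1],[[0,0,0],[0,0,0],1],[[0,0,0],[0,0,0],1],[[0,0,0],[0,0,0],1],[[0,0,0],[0,0,0],1],[[0,0,0],[0,0,0],1],[[0,0,0],[0,0,0],1],[[0,0,0],[0,0,0],1],[[0,0,0],[0,0,0],1],[[0,0,0],[0,0,0],1],[[0,0,0],[0,0,0],1],[[0,0,0],[0,0,0],1]]}}

```text
time: 27.28
position: [0.4411, -0.0181, 0.1754]
ee_rot: [0.798, 0.603, 0.0, -0.0]
ft_force: [0.3, 0.3, -2.5]
width: 0.0154
gripper_force: 39.0
```

Run:
```python
from h import *
a=[]
for k in range(6):
    im=optics.get_image("scene").astype(int);a.append(im[235:275,335:390])
st=manip.get_state();print(st["time"],st["position"],st["width"],st["gripper_force"],abs(st["qvel"]).max())
print("max change over 0.25 s",[int(abs(x-a[0]).max()) for x in a])
print(job.close_job())
```

```text
27.575 [ 0.44108063 -0.01807692  0.17538614] 0.015443882459926207 38.97461950778961 0.0018077889259416708
max change over 0.25 s [0, 18, 20, 16, 17, 20]
the job is handed in; nothing more can be done
None
```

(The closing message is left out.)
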